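Load the battery cell into the spring-loaded charger bay

ROBOT

A 7-joint arm with a two-finger parallel gripper is mounted at the origin on the work surface. World frame = base frame: x ahead of the robot, y to its left, z up, the work surface at z = 0. Lengths are in m, angles in rad, forces in N, time in s.
With the tool pointing down it reaches from about 0.4 to 0.85 m from the base axis. Payload 4.5 kg.
Tool frame: the origin (TCP) lies midway between the tips of the shut fingers; the grasp point (between the pads) lies ctrl.tcp_to_grasp behind it (ctrl.tcp_to_grasp is the distance from the TCP to the grasp point, in m); z points along the fingers, y is the direction in which the jaws open and shut (so a half turn about z gives the same grasp; the last joint's range is limited). The gripper opens to 88 mm and grips with 3 to 60 N. Pads are 18 mm wide; open, the fingers measure 123 mm over their backs; the gripper's body (75 mm by 187 mm) begins 45 mm behind the grasp point.
Start: joints at [1.362, 0.689, -0.195, 1.565, 0.157, 0.902, -0.215], TCP at [0.15, -0.607, 0.239] pointing down, gripper open.
Joint ranges: [-3.01, 3.01], [-0.46, 2.08], [-1.47, 1.51], [0.13, 2.56], [-1, 4.14], [0.04, 2.09], [-2.66, 2.66]. Speed limits (rad/s): [2.57, 2.57, 3.14, 3.14, 3.14, 3.14, 3.14].

INTERFACE

Orientations are given as a unit quaternion [x, y, z, w].
In Python, from rig import ctrl, vision, workorder gives the robot as it stands.
- The arm moves only by the tool carry_out, never from a script. Its argument "motion" is one flat list of numbers, 6 for each row, row after row: the shift along the tool's x, y, z in m, then the turn, a rotation vector about the tool's x, y, z in degrees. In form: [tx, ty, tz, wx, wy, wz, tx, ty, tz, wx, wy, wz, ...]. A call has 1 to 20 rows; each row shifts and turns the pose as measured when the row begins, along the tool's axes as they then stand; what a row does not reach is not made up. A row lasts 1/12 s, in which the tool goes at most 41.7 mm and 7.16 degrees, less where a joint would pass 70% of its speed; a pose out of reach is approached as far as the arm can. A call is refused whole if a number of a shift passes 0.0417 or a number of a turn 7.16, either way. A call with a gripper value outside its range is refused whole. "claw" is the gripper's target within -1 to 1 (shut at 1, half-way at 0, fully open at -1), set as the call begins (left out, the last holds). The fingers move at their own pace and stop on an object; "newtons" is the grip in N (left out, the last holds). Time passes only in rows, so rows that do not move let the fingers close. It gives the time, the measured TCP pose, the force and the opening at its end, in the units of the state.
- ctrl.get_state(): the state, without advancing time (a new reading comes with each control period).
- vision.capture(name): name is "scene" or "top"; returns a dict with "image" (480x640x3 uint8, red, green, blue), "K" (3x3 intrinsics, pixels), "rvec" (rotation vector, rad) and "tvec" (3), from world to camera coordinates, as OpenCV has them. Camera axes: x right, y down, z forward; pixel columns grow to the right and rows downward; lengths in m; the calibration is good to about 2 mm. A picture is of the moment at which its call begins. There is no depth.
- workorder.hand_in(): hands the job in, once; it reports no verdict.
The state is a dict: "time_s": time; "joints": joint angles; "qd": joint speeds; "joint_efforts": joint torques, N m; "tcp_pos": TCP position; "ee_rot": TCP orientation; "force": force on the tool from outside, world axes, zero at the start; "wrist_torque": the same for the moment, N m; "grip_width": finger opening in m.
Only numpy, scipy, OpenCV 4.12 (cv2) and the standard library are available. Lean on these libraries where they do the work, as an engineer would, in place of code of your own. Each camera call takes 0.05 s, during which the arm holds its last target.

TASK

Take the green battery cell out of its blue stand and load it into the charger: with its steel-coloured base end low, slide that end under the orange finger and press it back against the spring contact, then tip the white-banded end down behind the orange stop, so that the cell lies level, fully home in the bay, and let go of it. Press gently: the spring is soft, but running it onto its hard stop or forcing the cell down on the charger would damage it. Leave the jar, the tip box and the beaker where they stand.

Things in the scene. Friction and masses are not known exactly. Their poses are not given: they have to be found in the camera images.
- cell_center (a point): centre of the loose battery cell: solid cylinder 32 mm in diameter, 91 mm long, about 0.23 kg, lying level in its stand. Green; x runs along its axis towards the plus end (white band, small brass disc); the minus end (steel disc) is at x = -45.5 mm. It may be rolled about x.
- cell_plus (a point): centre of the cell's plus end face (white-banded end), axes as cell_center
- cell_minus (a point): centre of the cell's minus end face (steel disc), axes as cell_center
- stand: fixed blue stand, base 110 x 70 x 8 mm, origin at the centre of its underside. Two white V saddles (x = -40..-28 and 28..40 mm) carry the cell along x, its centre 40 mm above the table; they reach 22 mm either side of the axis and 35 mm above the table; between them the fingers have room down to the base.
- charger: fixed white charger, base x = -96..76, y = -48..48 mm, 20 mm high. Origin on the table below seat; x along the bay from spring end to stop end. On it a black bay insert (saddles, spring, finger, stop together) is set anywhere up to 16 mm either way along x; the setting is NOT measured: find it by feel or sight. It stays put. The points here are its middle setting; heights do not vary.
- seat (a point): middle-setting centre of the loaded cell, 54 mm above the table, axes as charger. A loaded cell lies level along x, plus end towards +x, underside 38 mm above the table, in two grey V saddles (x = -46..-34 and 24..38 mm from here, reaching 20 mm either side, 47 mm above the table; they centre the cell). Between them fingers have room down to 28 mm above the table.
- spring_mid (a point): middle-setting centre of the spring contact's face when free: brass disc 16 mm in diameter, 41.5 mm from seat towards -x. It pushes in +x, 3 N at first touch, 1 N more per mm, and 1 N per 10 mm/s of pressing speed; 10 mm of travel, then a hard stop (13 N just before it). 4 mm (7 N) when the cell is loaded; while tipping, about 7 to 9.5 mm lets the cell clear the stop.
- stop_mid (a point): middle-setting top edge of the orange stop's inner face, 45.5 mm from seat towards +x, 50 mm above the table (12 mm above the loaded cell's underside); the stop is 36 mm wide, 8 mm thick. The plus end must come down inside it. All contact forces on the charger together (spring, saddles, stop) must stay below 26 N while the cell is held.
- finger_mid (a point): middle-setting tip of the orange finger, on its underside: a rigid bar 12 mm wide, 5 mm thick, reaching from the spring block 40 mm towards +x, 38 mm from seat, underside 78 mm above the table (8 mm above a loaded cell). The minus end must go in under it, tilted: 10 to 15 degrees suits.
- jar: bystander: glass jar with blue cap, 52 mm in diameter, 72 mm high, origin at its underside; leave alone
- tipbox: bystander: red box 100 x 65 x 50 mm, origin at its underside; leave alone
- beaker: bystander: open glass beaker, 56 mm in diameter, 70 mm high, origin at its underside; leave alone
Not all that is in view belongs to the job. Of the things that look like the part that bears cell_center, the smallest one is meant.

How it is judged:
On the way:
1. the cell's minus end is pressed against the spring contact (more than 5 N on the charger) while its plus end is still more than 8 mm higher than loaded (contact force between cell and charger above 5 N and z of cell_plus in the frame of charger above 0.062 m and x of cell_minus in the frame of charger below -0.026 m and z of cell_minus in the frame of charger between 0.035 and 0.062 m), for 0.05 s.
At the end, for the whole second after the job is handed in: The cell lies at rest, released, in the bay, plus end towards the stop: centre 54 mm (+-2.5) above the charger's underside, within 3 mm of the bay's centre line and within 19.5 mm of the charger's origin along it, axis within 0.05 rad of the bay's (z of cell_center in the frame of charger between 0.0515 and 0.0565 m and y of cell_center in the frame of charger between -0.003 and 0.003 m and x of cell_center in the frame of charger between -0.0195 and 0.0195 m and x of cell_plus in the frame of charger above 0.02 m and angle between the x axis of cell_center and the x axis of charger, either way round below 0.05 rad and linear speed of cell below 0.02 m/s and contact force between the fingers and cell below 0.1 N); the robot touches nothing.
It fails at once if while the cell is gripped, the charger is pressed with more than 26 N in all (contact force between anything else and charger above 26 N and contact force between the fingers and cell above 1 N).
It fails at once if the jar is moved by more than 15 mm (distance of jar from where it was at the start of the episode above 0.015 m).
It fails at once if the tip box is moved by more than 15 mm (distance of tipbox from where it was at the start of the episode above 0.015 m).
It fails at once if the beaker is moved by more than 15 mm (distance of beaker from where it was at the start of the episode above 0.015 m).
It also fails if it takes over 61 s, if anything falls off the work surface, if the arm or the gripper's body presses on something with over 40 N, if the wrist force passes 120 N, or if a joint passes its speed limit or range.

## Working session

There is one attempt and no reset: what is moved stays moved. The work goes in short steps, Python scripts to look and compute and a tool call to move; the robot and the scene stay as the last step left them, time stands still between calls to the robot, and variables do not carry over. Pictures are saved under pics/ and viewed, and the job is handed in when it is done.

Besides the shell and the picture viewer there is one more tool, called as name(argument=value, ...) on one line, values as JSON. carry_out: Moves the arm, as the interface text tells. Its arguments: {"type":"object","properties":{"motion":{"type":"array","items":{"type":"number"}},"claw":{"type":"number"},"newtons":{"type":"number"}},"required":["motion"]}

```bash
ls; mkdir -p pics
python3 - <<'E'
from rig import ctrl, vision, workorder
import cv2, numpy as np
print(ctrl.get_state(), ctrl.tcp_to_grasp)
for n in ("scene","top"):
    c=vision.capture(n); cv2.imwrite(f"pics/{n}0.png",c["image"][:,:,::-1]); np.savez(f"{n}0.npz",**c)
    R=cv2.Rodrigues(np.array(c["rvec"]))[0]; print(n,c["K"],R,-R.T@np.array(c["tvec"]).ravel())
E
```

```text
pics
{'time_s': 0.0, 'joints': array([ 1.36181452,  0.68998067, -0.19451054,  1.56635377,  0.1572887 ,
        0.90250341, -0.21510643]), 'qd': array([-0.00201638, -0.00081573,  0.00166567,  0.00055884, -0.001835  ,
        0.00025559, -0.00184269]), 'joint_efforts': array([-7.70514907e-05, -5.27556574e+01, -1.26647439e+00, -1.53422105e+01,
       -5.25726657e-02,  6.69154484e-03,  1.87183873e-04]), 'tcp_pos': array([ 0.15004984, -0.60605974,  0.23790942]), 'ee_rot': array([ 9.92636532e-01,  1.21127433e-01, -1.76416893e-04, -9.10482106e-04]), 'force': array([-0.45669115,  0.51542549, -0.12416082]), 'wrist_torque': array([ 0.08767607,  0.00313908, -0.00504469]), 'grip_width': 0.0884720215634818} 0.0187
scene [[501.47401137   0.         313.06152363]
 [  0.         501.47401137 235.76364007]
 [  0.           0.           1.        ]] [[ 0.49239199  0.87029918  0.0113782 ]
 [ 0.47460034 -0.257512   -0.84169002]
 [-0.72959211  0.41984152 -0.53984113]] [ 1.47473073 -0.51684687  0.72581828]
top [[470.87959822   0.         324.42272953]
 [  0.         470.87959822 239.53870316]
 [  0.           0.           1.        ]] [[ 0.02944037 -0.99952933  0.00862509]
 [-0.99207436 -0.03027312 -0.12195084]
 [ 0.12215455 -0.00496645 -0.99249867]] [ 0.43346444 -0.009855    1.1541332 ]
```

View pics/scene0.png

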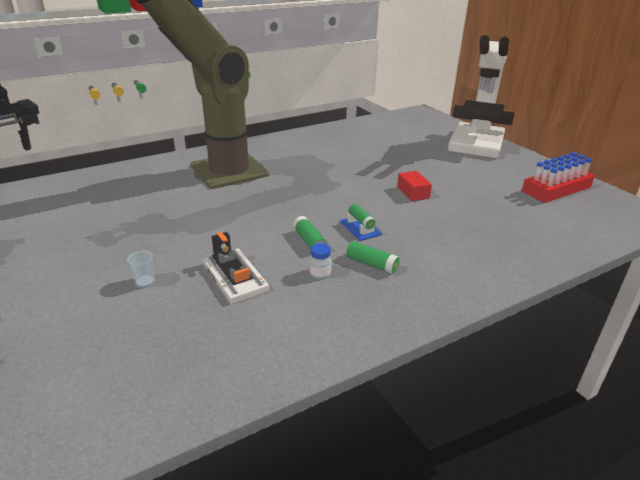

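View pics/top0.png

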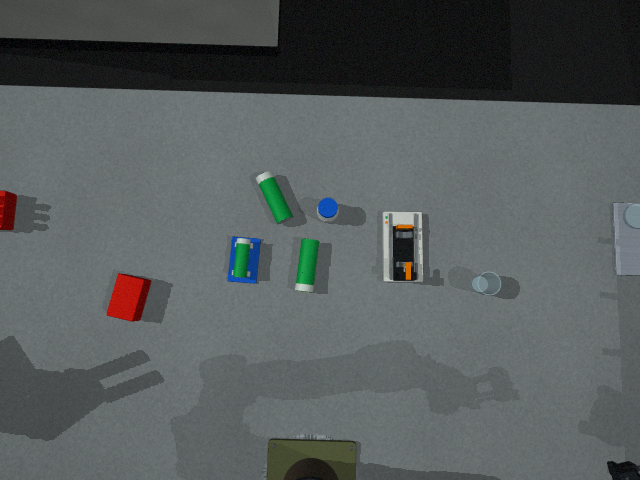

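Three green cylinders are in the top view: (242,258) in the blue stand, (308,265) and (273,197) loose. The one at (242,258) is the smallest and sits in the stand, so it fits the description. I'll confirm it with crops and measure.

```bash
cat > h.py <<'E'
import numpy as np, cv2
def load(n): return dict(np.load(f"{n}.npz"))
def ray(c,u,v):
    R=cv2.Rodrigues(np.array(c["rvec"]))[0]; C=-R.T@np.array(c["tvec"]).ravel()
    d=R.T@np.linalg.inv(c["K"])@np.array([u,v,1.]); return C,d
def onz(c,u,v,z):
    C,d=ray(c,u,v); return C+d*(z-C[2])/d[2]
def proj(c,p):
    return cv2.projectPoints(np.array(p,float).reshape(-1,3),np.array(c["rvec"]),np.array(c["tvec"]),c["K"],None)[0].reshape(-1,2)
def mask(img,kind):
    h=cv2.cvtColor(img,cv2.COLOR_RGB2HSV); H,S,V=[h[...,i].astype(int) for i in range(3)]
    return {'green':(S>120)&(H>50)&(H<80)&(V>50),'blue':(S>130)&(H>100)&(H<130)&(V>60),'orange':(S>150)&(H>5)&(H<20)&(V>100),
      'white':(S<40)&(V>165),'red':(S>150)&((H<5)|(H>175))&(V>80)}[kind].astype(np.uint8)
E
python3 - <<'E'
from h import *
a=load("top0")["image"][225:295,200:440]; b=load("scene0")["image"][190:310,190:410]
for n,i,k in(("a",a,3.3),("b",b,3.6)):
    cv2.imwrite(f"pics/crop_{n}.png",cv2.resize(i,None,fx=k,fy=k,interpolation=cv2.INTER_CUBIC)[:,:,::-1])
for n in("top0","scene0"):
    c=load(n)
    for k in('green','blue','orange','white','red'):
        m=mask(c["image"],k)
        for q in cv2.findContours(m,cv2.RETR_EXTERNAL,cv2.CHAIN_APPROX_NONE)[0]:
            if cv2.contourArea(q)>25: 
                r=cv2.minAreaRect(q);print(n,k,np.round(r[0],1),np.round(r[1],1),round(r[2],1),cv2.boundingRect(q))
E
```

```text
top0 green [241.1 259.9] [13.2 33.6] 6.1 (233, 243, 17, 35)
top0 green [307.1 261.1] [18.  45.1] 6.9 (296, 239, 23, 46)
top0 green [274.8 199.5] [44.6 17.6] 64.4 (259, 177, 34, 47)
top0 blue [243.7 259.6] [28.9 45.3] 5.9 (227, 237, 34, 47)
top0 blue [327.5 207.5] [19. 19.] 90.0 (318, 198, 20, 20)
top0 orange [407.5 270.5] [17.  5.] 90.0 (405, 262, 6, 18)
top0 orange [404.  226.5] [ 3. 16.] 90.0 (396, 225, 17, 4)
top0 white [301.5 286.8] [12.4  6.2] 8.1 (295, 284, 14, 7)
top0 white [420.3 249. ] [36.   2.9] 87.7 (419, 231, 4, 37)
top0 white [402. 246.] [68. 38.] 90.0 (383, 212, 39, 69)
top0 white [261.9 176.9] [ 6.1 11.8] 60.9 (257, 172, 12, 11)
top0 red [128.4 297.5] [34.3 45.5] 15.9 (107, 274, 44, 47)
top0 red [  8. 210.] [38. 16.] 90.0 (0, 191, 17, 39)
scene0 green [367.1 254.4] [40.9 15.6] 20.0 (347, 242, 43, 27)
scene0 green [308.2 232.8] [28.6 15.3] 49.4 (296, 220, 28, 27)
scene0 green [357.7 212.5] [18.9 10.1] 40.6 (349, 205, 20, 18)
scene0 green [140.8  87.3] [8.5 6.4] 45.0 (137, 84, 9, 9)
scene0 green [113.5   6. ] [12. 31.] 90.0 (98, 0, 32, 13)
scene0 blue [320.  250.5] [15.
[... 1100 characters left out ...]
128.1] [15.3  4.6] 14.0 (489, 126, 16, 7)
scene0 white [157.3  67.9] [ 5.7 16.4] 71.6 (150, 64, 16, 9)
scene0 white [319.6  49.1] [ 8.7 18.2] 76.0 (310, 45, 19, 10)
scene0 white [494.  47.] [12.  8.] 90.0 (490, 41, 9, 13)
scene0 white [73.5 19.6] [  6.6 147.8] 85.7 (0, 12, 148, 17)
scene0 white [379.8  54. ] [170.2 114.6] 2.2 (293, 0, 175, 115)
scene0 white [273.1   5.5] [  5.6 148.3] 85.9 (199, 0, 149, 14)
scene0 white [69.5  5.5] [11. 53.] 90.0 (43, 0, 54, 12)
scene0 white [15.5  6.4] [14.1  4.1] 76.0 (12, 0, 8, 14)
scene0 red [558.4 187.3] [25.3 73. ] 85.0 (522, 172, 73, 30)
scene0 red [414. 185.] [28. 32.] 90.0 (398, 171, 33, 29)
scene0 red [136.7   5.7] [17.5  7.5] 33.7 (130, 0, 16, 11)
```

View pics/crop_a.png

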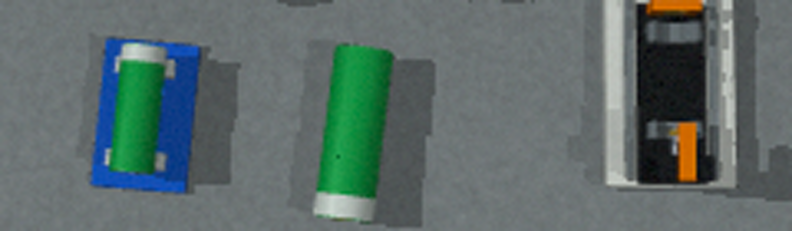

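View pics/crop_b.png

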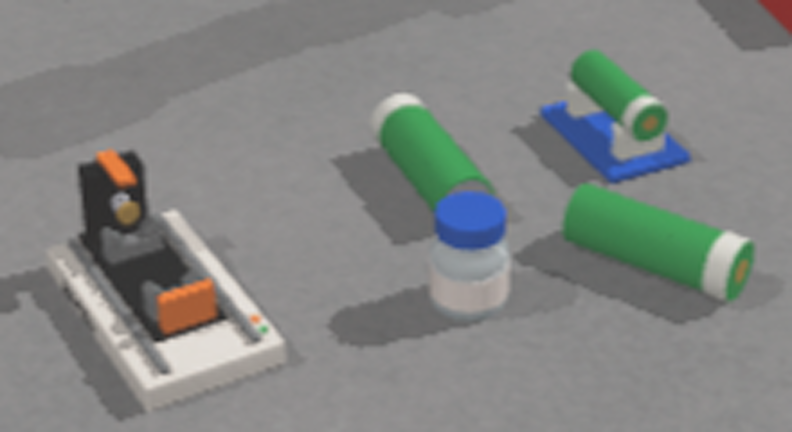

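The crops show the stand cell is the small one (top (242,258), white end up; scene (358,212)). The charger's stop is towards +x, like the cell's plus end. Next I'll measure edges on larger crops.

Run:
```python
from h import *
def crop(n,x,y,w,h,k,out):
    i=load(n)["image"][y:y+h,x:x+w]; i=cv2.resize(i,None,fx=k,fy=k,interpolation=cv2.INTER_CUBIC)[:,:,::-1].copy()
    for j in range(0,w,10): cv2.putText(i,str(x+j),(j*k,8),0,.3,(0,255,255),1); cv2.line(i,(j*k,0),(j*k,h*k),(90,90,90) if j%10 else (130,130,130),1) if 0 else cv2.line(i,(j*k,10),(j*k,16),(0,255,255),1)
    for j in range(0,h,10): cv2.putText(i,str(y+j),(0,j*k+4),0,.3,(0,255,255),1)
    cv2.imwrite(f"pics/{out}.png",i)
crop("top0",370,205,70,84,7,"ch_top")
crop("scene0",196,222,80,80,7,"ch_scene")
crop("top0",220,230,50,60,9,"st_top")
crop("scene0",335,195,52,48,11,"st_scene")
```

```text
(no output)
```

View pics/ch_top.png

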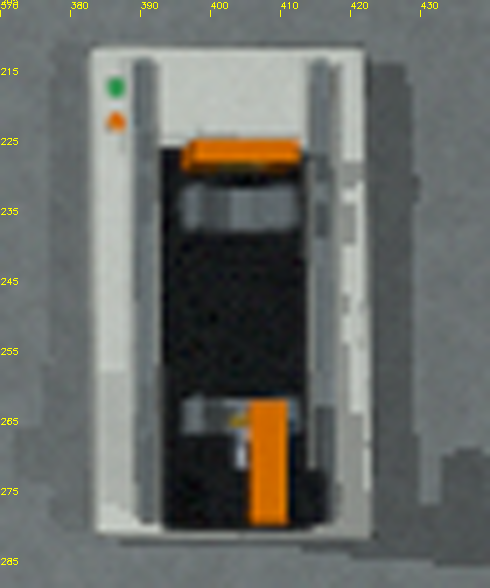

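View pics/ch_scene.png

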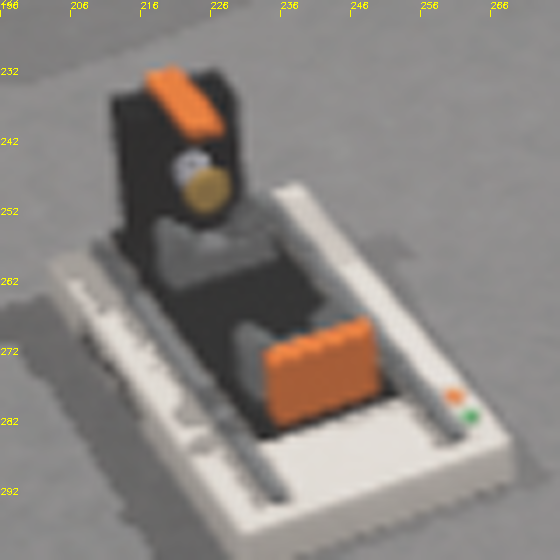

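View pics/st_top.png

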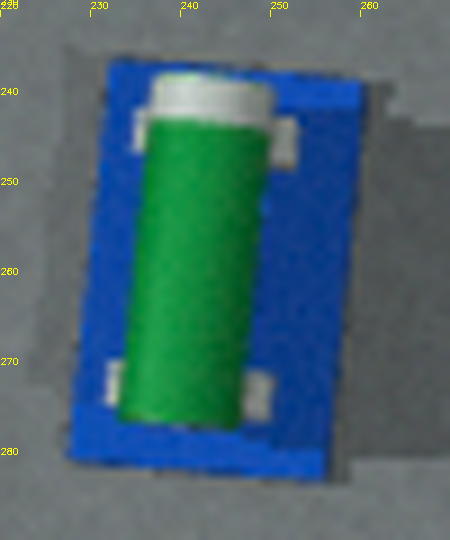

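View pics/st_scene.png

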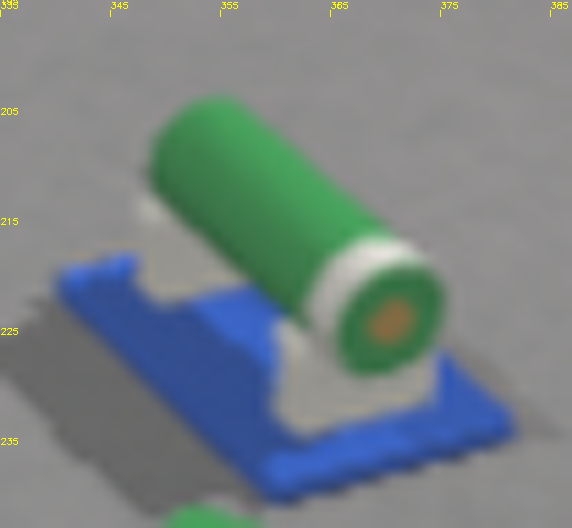

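Run:
```python
from h import *
T=load("top0");S=load("scene0")
def px(x,y,k,ox,oy): return ((x+.5)/k-.5+ox,(y+.5)/k-.5+oy)
print("charger top view")
for p,z in(((365,48),.02),((371,538),.02),((92,48),0),((96,533),0)): print(p,onz(T,*px(*p,7,370,205),z).round(4))
print("scene")
for p in((50,262),(293,185),(511,440),(240,532)): print(p,onz(S,*px(*p,7,196,222),.02).round(4))
print("insert top: stop top edges z.05")
for p,z in(((185,170),.05),((300,165),.05),((248,402),.083),((287,402),.083),((268,402),.083)): print(p,onz(T,*px(*p,7,370,205),z).round(4))
print("insert scene: stop inner top edge ends(.05), finger tip top left/right .083, underside")
for p,z in(((262,348),.05),((368,318),.05),((190,136),.083),((222,130),.083),((206,190),.054)): print(p,onz(S,*px(*p,7,196,222),z).round(4))
print("stand top")
for p,z in(((107,58),.008),((362,80),.008),((330,480),.008),((68,458),.0)): print(p,onz(T,*px(*p,9,220,230),z).round(4))
print("stand scene")
for p in((56,272),(515,415),(265,470)): print(p,onz(S,*px(*p,11,335,195),.008).round(4))
print("cell top")
for p,z in(((214,74),.045),((183,427),.045)): print(p,onz(T,*px(*p,9,220,230),z).round(4))
print("plus face scene z .04"); print(onz(S,*px(391,320,11,335,195),.04))
c=cv2.minAreaRect(cv2.findNonZero(mask(S["image"],'red')))
for n,u,v,z in(("jar",327.5,207.5,.072),("beaker",487,284,.07)): print(n,onz(T,u,v,z).round(3))
```

```text
charger top view
(365, 48) [ 0.6497 -0.2517  0.02  ]
(371, 538) [ 0.4788 -0.2544  0.02  ]
(92, 48) [ 0.6504 -0.1587  0.    ]
(96, 533) [ 0.4785 -0.1625  0.    ]
scene
(50, 262) [ 0.4841 -0.2541  0.02  ]
(293, 185) [ 0.4799 -0.1624  0.02  ]
(511, 440) [ 0.6502 -0.1567  0.02  ]
(240, 532) [ 0.6516 -0.2504  0.02  ]
insert top: stop top edges z.05
(185, 170) [ 0.6001 -0.1844  0.05  ]
(300, 165) [ 0.603  -0.2234  0.05  ]
(248, 402) [ 0.5193 -0.2005  0.083 ]
(287, 402) [ 0.5197 -0.2133  0.083 ]
(268, 402) [ 0.5195 -0.2071  0.083 ]
insert scene: stop inner top edge ends(.05), finger tip top left/right .083, underside
(262, 348) [ 0.6041 -0.2216  0.05  ]
(368, 318) [ 0.6054 -0.1855  0.05  ]
(190, 136) [ 0.5253 -0.2129  0.083 ]
(222, 130) [ 0.5269 -0.2023  0.083 ]
(206, 190) [ 0.5165 -0.2065  0.054 ]
stand top
(107, 58) [0.5763 0.2124 0.008 ]
(362, 80) [0.5724 0.1428 0.008 ]
(330, 480) [0.4638 0.1464 0.008 ]
(68, 458) [0.4678 0.2187 0.    ]
stand scene
(56, 272) [0.4657 0.1489 0.008 ]
(515, 415) [0.5771 0.2114 0.008 ]
(265, 470) [0.5685 0.1437 0.008 ]
cell top
(214, 74) [0.5683 0.1769 0.045 ]
(183, 427) [0.4754 0.1803 0.045 ]
plus face scene z .04
[0.56804898 0.17803742 0.04      ]
jar [ 0.642 -0.02   0.072]
beaker [ 0.475 -0.392  0.07 ]
```

carry_out(motion=[0.023,-0.028,0,0,0,0,0.023,-0.028,0,0,0,0,0.023,-0.028,0,0,0,0,0.023,-0.028,0,0,0,0,0.023,-0.028,0,0,0,0,0.023,-0.028,0,0,0,0,0.023,-0.028,0,0,0,0,0.023,-0.028,0,0,0,0,0.023,-0.028,0,0,0,0,0.023,-0.028,0,0,0,0,0.023,-0.028,0,0,0,0,0.023,-0.028,0,0,0,0,0.023,-0.028,0,0,0,0,0.023,-0.028,0,0,0,0,0.023,-0.028,0,0,0,0,0.023,-0.028,0,0,0,0,0.023,-0.028,0,0,0,0,0.023,-0.028,0,0,0,0,0.023,-0.028,0,0,0,0,0.023,-0.028,0,0,0,0], claw=-1)

```text
time_s: 1.77
tcp_pos: [0.4712, 0.0684, 0.2312]
ee_rot: [0.994, 0.111, -0.004, 0.0]
force: [1.2, -0.2, 0.3]
grip_width: 0.0881
```

```bash
cat >> h.py <<'E'
from scipy.spatial.transform import Rotation as Ro
def rel(tpos,yaw,pitch):
    """tool-frame delta to reach: tool at tpos, pointing down, tool x along yaw(deg), plus end raised by pitch deg"""
    from rig import ctrl
    s=ctrl.get_state(); R=Ro.from_quat(s["ee_rot"])
    # pitch up: rotate about local horizontal axis so x goes up
    T=Ro.from_euler('z',yaw,degrees=True)*Ro.from_euler('y',-pitch,degrees=True)*Ro.from_euler('x',180,degrees=True)
    d=R.inv().apply(np.array(tpos)-s["tcp_pos"]); w=np.degrees((R.inv()*T).as_rotvec())
    x=R.apply([1,0,0])
    print("t",round(s["time_s"],2),"tcp",s["tcp_pos"].round(4),"yaw",round(np.degrees(np.arctan2(x[1],x[0])),2),"pitch",round(np.degrees(np.arcsin(x[2])),2),"F",s["force"].round(2),"M",s["wrist_torque"].round(2),"w",round(s["grip_width"],4))
    print("tool delta",d.round(4),"turn",w.round(2)); return s,d,w
E
python3 -c "
from h import *
rel([.521,.1795,.10],-2.3,0)"
```

```text
t 1.77 tcp [0.4712 0.0684 0.2312] yaw 12.8 pitch -0.5 F [ 1.18 -0.24  0.26] M [-0.02 -0.07  0.  ] w 0.0881
tool delta [ 0.0743 -0.0972  0.1307] turn [ 0.02  0.51 15.1 ]
```

carry_out(motion=[0.0149,-0.0194,0.02,0,0.1,0,0.0149,-0.0194,0.02,0,0.1,0,0.0149,-0.0194,0.02,0,0.1,0,0.0149,-0.0194,0.02,0,0.1,0,0.0149,-0.0194,0.02,0,0.1,0,0,0,0.01,0,0,5,0,0,0.01,0,0,5,0,0,0.01,0,0,5,0,0,0,0,0,0])

```text
time_s: 2.52
tcp_pos: [0.527, 0.2012, 0.0932]
ee_rot: [1.0, -0.016, 0.003, -0.004]
force: [-0.3, 0.2, 0.0]
grip_width: 0.0881
```

```bash
python3 -c "
from h import *
from rig import vision
rel([.521,.1795,.0215],-2.3,0)
c=vision.capture('top'); cv2.imwrite('pics/t1.png',cv2.resize(c['image'][200:300,190:320],None,fx=6,fy=6)[:,:,::-1])
"
```

```text
t 2.52 tcp [0.527  0.2012 0.0932] yaw -1.83 pitch 0.3 F [-0.28  0.19  0.02] M [ 0.02  0.03 -0.02] w 0.0881
tool delta [-0.0057  0.0225  0.0715] turn [-0.52 -0.29  0.47]
```

View pics/t1.png

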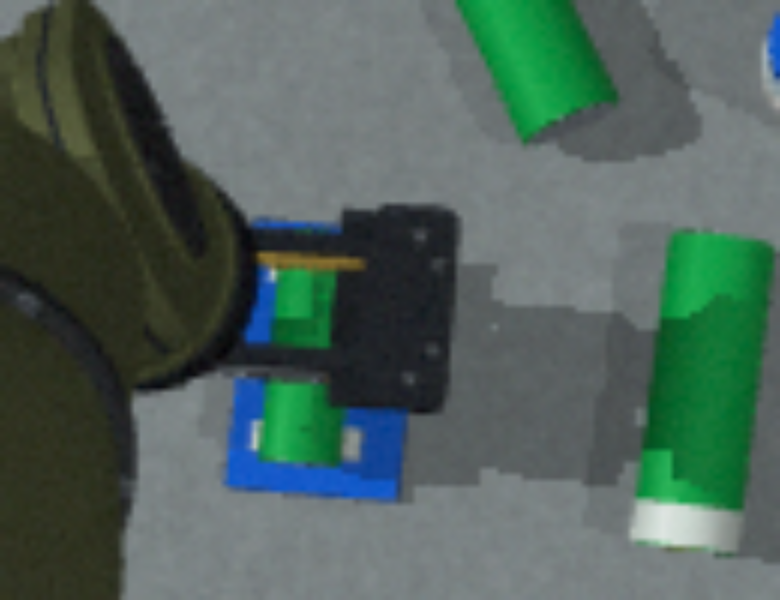

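The hand is above the right cell (crop (300,370)). I'll correct sideways, then lower.

carry_out(motion=[-0.003,0.011,0,-0.2,-0.1,0.2,-0.003,0.011,0,-0.2,-0.1,0.2,0,0,0,0,0,0,0,0,0.01,0,0,0,0,0,0.01,0,0,0,0,0,0.01,0,0,0,0,0,0,0,0,0])

```text
time_s: 3.15
tcp_pos: [0.5219, 0.175, 0.0643]
ee_rot: [1.0, -0.016, 0.003, -0.002]
force: [-0.4, -0.8, -1.1]
grip_width: 0.0881
```

```bash
python3 -c "
from h import *
rel([.521,.1795,.0215],-2.3,0)
"
```

```text
t 3.15 tcp [0.5219 0.175  0.0643] yaw -1.85 pitch 0.38 F [-0.39 -0.84 -1.12] M [-0.01  0.03 -0.01] w 0.0881
tool delta [-0.0013 -0.0043  0.0428] turn [-0.18 -0.38  0.45]
```

carry_out(motion=[-0.0004,-0.001,0.01,0,-0.2,0.2,-0.0004,-0.001,0.01,0,-0.2,0.2,-0.0004,-0.001,0.01,0,0,0,0,-0.001,0.009,0,0,0,0,0,0.003,0,0,0,0,0,0,0,0,0,0,0,0,0,0,0])

```text
time_s: 3.73
tcp_pos: [0.5198, 0.1808, 0.0152]
ee_rot: [1.0, -0.019, -0.002, -0.002]
force: [0.2, -0.3, -0.7]
grip_width: 0.0884
```

```bash
python3 -c "
from h import *
rel([.521,.1795,.0215],-2.3,0)
"
```

```text
t 3.73 tcp [0.5198 0.1808 0.0152] yaw -2.16 pitch -0.24 F [ 0.24 -0.29 -0.7 ] M [0.03 0.01 0.  ] w 0.0884
tool delta [ 0.0013  0.0012 -0.0063] turn [-0.17  0.24  0.14]
```

carry_out(motion=[0.0007,0.0006,-0.003,0,0,0,0.0004,0.0004,-0.002,0,0,0,0,0,0,0,0,0,0,0,0,0,0,0])

```text
time_s: 4.07
tcp_pos: [0.5217, 0.1797, 0.0218]
ee_rot: [1.0, -0.019, -0.001, -0.002]
force: [-0.3, 0.0, -0.1]
grip_width: 0.0877
```

```bash
python3 -c "
from h import *
rel([.521,.1795,.0215],-2.3,0)
"
```

```text
t 4.07 tcp [0.5217 0.1797 0.0218] yaw -2.17 pitch -0.13 F [-0.28  0.02 -0.09] M [-0.06 -0.01 -0.03] w 0.0877
tool delta [-0.0007  0.0003  0.0003] turn [-0.2   0.13  0.13]
```

Now close, at low force first and then full grip.

carry_out(motion=[0,0,0,0,0,0,0,0,0,0,0,0,0,0,0,0,0,0,0,0,0,0,0,0,0,0,0,0,0,0,0,0,0,0,0,0,0,0,0,0,0,0,0,0,0,0,0,0], claw=1, newtons=10)

```text
time_s: 4.73
tcp_pos: [0.5224, 0.1798, 0.0229]
ee_rot: [1.0, -0.019, -0.0, -0.002]
force: [0.5, 0.5, 0.4]
grip_width: 0.0369
```

```bash
python3 -c "
from h import *
rel([.521,.1795,.0215],-2.3,0)
"
```

```text
t 4.73 tcp [0.5224 0.1798 0.0229] yaw -2.18 pitch -0.03 F [0.48 0.5  0.37] M [ 0.04  0.   -0.  ] w 0.0369
tool delta [-0.0013  0.0004  0.0014] turn [-0.24  0.03  0.12]
```

carry_out(motion=[0,0,0.0005,0,0,0,0,0,0,0,0,0,0,0,0,0,0,0], newtons=40)

```text
time_s: 4.98
tcp_pos: [0.5224, 0.18, 0.0226]
ee_rot: [1.0, -0.019, -0.0, -0.002]
force: [1.0, 0.1, 0.3]
grip_width: 0.0307
```

```bash
python3 -c "
from h import *
rel([.521,.1795,.0215],-2.3,0)
"
```

```text
t 4.98 tcp [0.5224 0.18   0.0226] yaw -2.19 pitch -0.02 F [1.02 0.05 0.33] M [ 0.06  0.   -0.07] w 0.0307
tool delta [-0.0014  0.0005  0.0011] turn [-0.26  0.02  0.11]
```

carry_out(motion=[0,0,-0.005,0,0,0,0,0,-0.01,0,0,0,0,0,-0.015,0,0,0,0,0,-0.02,0,0,0,0,0,-0.02,0,0,0,0,0,-0.02,0,0,0,0,0,-0.02,0,0,0,0,0,-0.015,0,0,0,0,0,-0.005,0,0,0,0,0,0,0,0,0])

```text
time_s: 5.82
tcp_pos: [0.5195, 0.178, 0.1613]
ee_rot: [1.0, -0.019, -0.003, -0.001]
force: [0.2, 0.2, -3.1]
grip_width: 0.031
```

```bash
python3 -c "
from h import *
rel([.5785,-.205,.15],1.6,0)
"
```

```text
t 5.82 tcp [0.5195 0.178  0.1613] yaw -2.17 pitch -0.32 F [ 0.16  0.17 -3.13] M [ 0.03 -0.06  0.03] w 0.031
tool delta [0.0735 0.3805 0.0101] turn [-0.12  0.32 -3.77]
```

carry_out(motion=[0.003,0.015,0,0,0,0,0.006,0.03,0,0,0.5,-0.4,0.006,0.03,0,0,0.5,-0.4,0.006,0.03,0,0,0.5,-0.4,0.006,0.03,0,0,0.5,-0.4,0.006,0.03,0,0,0.5,-0.4,0.006,0.03,0,0,0.5,-0.4,0.006,0.03,0,0,0.5,-0.4,0.006,0.03,0,0,0.5,-0.4,0.006,0.03,0,0,0.5,-0.4,0.006,0.03,0,0,0.5,-0.4,0.004,0.02,0,0,0.5,0,0.003,0.01,0,0,0.5,0,0.001,0.005,0,0,0,0,0,0,0,0,0,0,0,0,0,0,0,0])

```text
time_s: 7.15
tcp_pos: [0.5835, -0.1823, 0.1473]
ee_rot: [0.999, 0.022, 0.039, -0.004]
force: [-0.2, 0.3, -2.8]
grip_width: 0.0306
```

```bash
python3 -c "
from h import *
from rig import vision
rel([.5785,-.205,.13],1.6,12)
for n in('top','scene'):
    c=vision.capture(n); np.savez(n+'1.npz',**c)
cv2.imwrite('pics/ts1.png',cv2.resize(load('top1')['image'][200:300,350:450],None,fx=6,fy=6)[:,:,::-1])
cv2.imwrite('pics/ss1.png',cv2.resize(load('scene1')['image'][180:310,180:300],None,fx=6,fy=4.6)[:,:,::-1])
cv2.imwrite('pics/ss1.png',cv2.resize(load('scene1')['image'][180:305,180:300],None,fx=4.8,fy=4.8)[:,:,::-1])
"
```

```text
t 7.15 tcp [ 0.5835 -0.1823  0.1473] yaw 2.54 pitch 4.45 F [-0.21  0.33 -2.77] M [ 0.04  0.09 -0.02] w 0.0306
tool delta [-0.0073  0.0225  0.0166] turn [-0.5   7.55  0.9 ]
```

View pics/ts1.png

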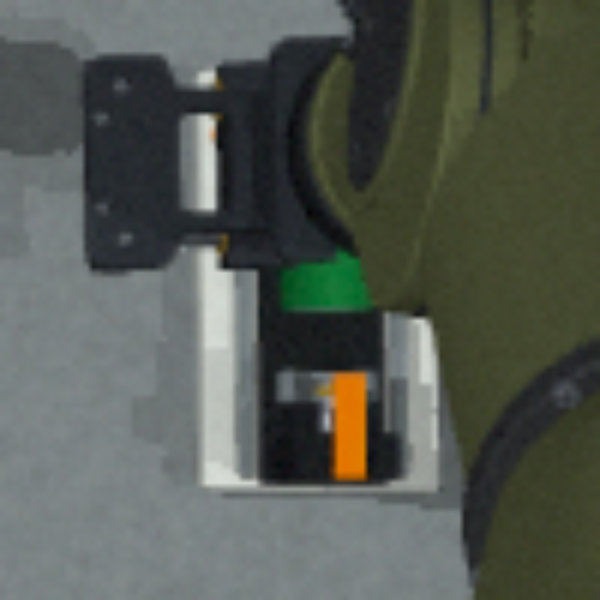

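View pics/ss1.png

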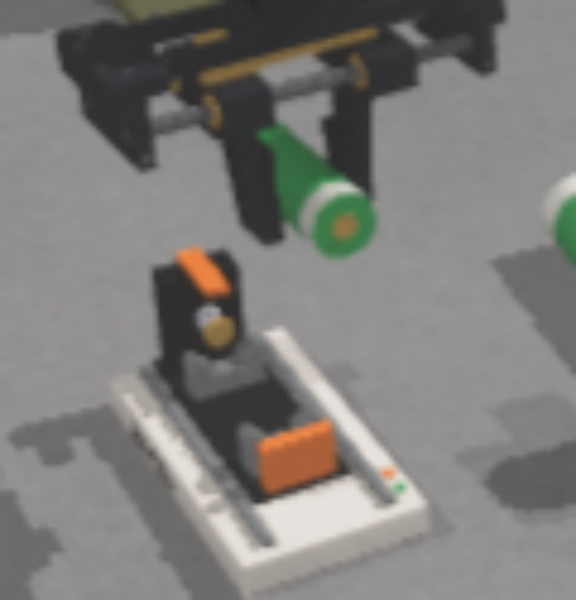

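The cell is held just above the charger; the scene crop shows the plus face at (337,225) and the orange stop at (297,455). I'll check the axial hold offset.

```bash
cat >> h.py <<'E'
def cellpts(off=0.0,dz=-.0174):
    from rig import ctrl
    s=ctrl.get_state(); R=Ro.from_quat(s["ee_rot"]); return [s["tcp_pos"]+R.apply([off+a,0,dz]) for a in(-.0455,0,.0455)]
E
python3 -c "
from h import *
m,c,p=cellpts()
S=load('scene1');T=load('top1')
print('cell m c p',m.round(4),c.round(4),p.round(4))
print('pred plus px',proj(S,p),'seen',((337.5)/4.8-.5+180,(225.5)/4.8-.5+180))
print('d per 5mm',proj(S,cellpts(.005)[2])-proj(S,p))
R=Ro.from_quat(__import__('rig').ctrl.get_state()['ee_rot'])
print('minus top edge px',proj(T,m+R.apply([0,0,-.014])),'bottom',proj(T,m+R.apply([0,0,.0])),'seen',(325/6-.5+350,312/6-.5+200))
"
```

```text
cell m c p [ 0.5371 -0.1837  0.1613] [ 0.5824 -0.1816  0.1649] [ 0.6277 -0.1795  0.1684]
pred plus px [[251.67288835 226.4384298 ]] seen (249.8125, 226.47916666666669)
d per 5mm [[1.04223983 0.90501561]]
minus top edge px [[404.95243932 250.50780322]] bottom [[403.71682766 250.64741665]] seen (403.6666666666667, 251.5)
```

```bash
cat >> h.py <<'E'
BAY=dict(x=.5585,y=-.2060,yaw=1.6,off=-.001)
def cellrel(bx,bz,pitch,by=0,n=1):
    a=np.radians(BAY["yaw"]);ex=np.array([np.cos(a),np.sin(a),0]);ey=np.array([-np.sin(a),np.cos(a),0])
    o=np.array([BAY["x"],BAY["y"],0]); t=o+ex*bx+ey*by+[0,0,bz]
    T=Ro.from_euler('z',BAY["yaw"],degrees=True)*Ro.from_euler('y',-pitch,degrees=True)*Ro.from_euler('x',180,degrees=True)
    m,c,p=cellpts(BAY["off"])
    f=lambda q:np.round(1e3*np.array([(q-o)@ex,(q-o)@ey,q[2]]),1)
    print("bay mm: minus",f(m),"centre",f(c),"plus",f(p))
    return rel(t-T.apply([BAY["off"],0,-.0174]),BAY["yaw"],pitch)
E
python3 -c "
from h import *
cellrel(.020,.100,12)"
```

```text
bay mm: minus [-21.8  22.9 161.3] centre [ 23.5  23.7 164.8] plus [ 68.9  24.5 168.3]
t 7.25 tcp [ 0.5837 -0.1814  0.1475] yaw 2.63 pitch 4.46 F [ 0.98  0.47 -2.44] M [ 0.01  0.11 -0.03] w 0.0308
tool delta [-0.0067  0.0243  0.0639] turn [-0.52  7.54  0.99]
```

carry_out(motion=[-0.001,0.005,0,0,1.5,0.2,-0.001,0.006,0.004,-0.1,1.5,0.2,-0.001,0.006,0.006,-0.1,1.5,0.2,-0.001,0.005,0.008,-0.1,1.5,0.2,-0.001,0.002,0.01,-0.1,1.5,0.2,0,0,0.01,0,0,0,0,0,0.01,0,0,0,0,0,0.006,0,0,0,0,0,0.002,0,0,0,0,0,0,0,0,0])

```text
time_s: 8.08
tcp_pos: [0.5954, -0.1862, 0.0905]
ee_rot: [0.994, 0.026, 0.108, -0.008]
force: [-0.4, -1.0, -1.8]
grip_width: 0.0313
```

```bash
python3 -c "
from h import *
from rig import vision
cellrel(.020,.08,12)
for n in('top','scene'):
    c=vision.capture(n); np.savez(n+'2.npz',**c)
i=cv2.resize(load('top2')['image'][205:285,370:440],None,fx=7,fy=7,interpolation=2)[:,:,::-1]
cv2.imwrite('pics/ts2.png',i)
cv2.imwrite('pics/ss2.png',cv2.resize(load('scene2')['image'][200:305,190:280],None,fx=6,fy=5.7)[:,:,::-1])
cv2.imwrite('pics/ss2.png',cv2.resize(load('scene2')['image'][210:310,190:280],None,fx=6,fy=6,interpolation=2)[:,:,::-1])
"
```

```text
bay mm: minus [-11.7  17.4  97.5] centre [ 32.7  18.4 107.2] plus [ 77.1  19.4 117. ]
t 8.08 tcp [ 0.5954 -0.1862  0.0905] yaw 2.9 pitch 12.37 F [-0.37 -0.95 -1.81] M [-0.04  0.29  0.05] w 0.0313
tool delta [-0.0187  0.0187  0.0236] turn [-0.87 -0.36  1.27]
```

View pics/ts2.png

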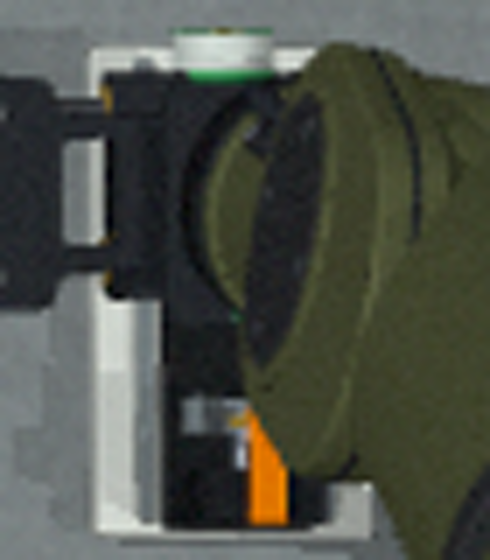

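View pics/ss2.png

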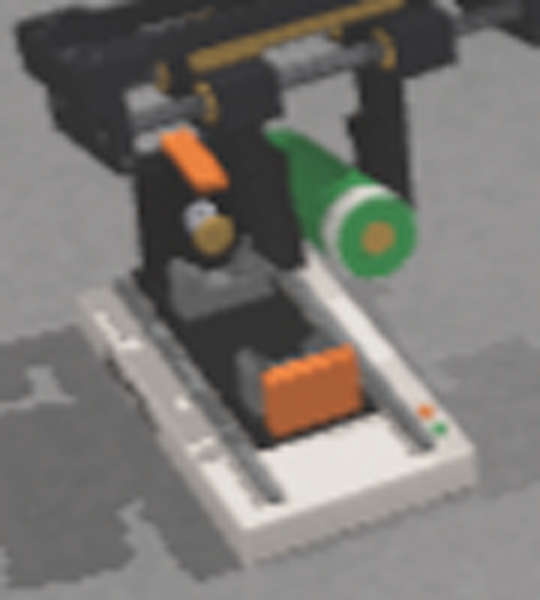

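```bash
python3 -c "
from h import *
S=load('scene2');T=load('top2')
m,c,p=cellpts(-.001)
print(proj(S,p),'seen',(375.5/6-.5+190,235.5/6-.5+210))
R=Ro.from_quat(__import__('rig').ctrl.get_state()['ee_rot'])
print(proj(T,p+R.apply([0,.016,0])),proj(T,p+R.apply([0,-.016,0])),'seen',(176/7-.5+370),(272/7-.5+370))
# insert centre: saddles/stop in top view
for p,z in(((185,150),.05),((300,150),.05)): print(onz(load('top0'),(p[0]+.5)/7-.5+370,(p[1]+.5)/7-.5+205,z).round(4))
"
```

```text
[[252.12820625 248.71200839]] seen (252.08333333333334, 248.75)
[[408.27636018 208.82720636]] [[394.03801364 209.10354866]] seen 394.64285714285717 408.35714285714283
[ 0.6069 -0.1843  0.05  ]
[ 0.6081 -0.2233  0.05  ]
```

```bash
sed -i 's/y=-.2060,yaw=1.6/y=-.2056,yaw=1.7/' h.py; python3 -c "
from h import *
cellrel(.022,.085,12)"
```

```text
bay mm: minus [-11.6  16.7  98.1] centre [ 32.9  17.7 107.9] plus [ 77.3  18.6 117.7]
t 8.18 tcp [ 0.5955 -0.1866  0.0911] yaw 2.89 pitch 12.43 F [ 0.22  0.49 -2.34] M [0.   0.29 0.01] w 0.0304
tool delta [-0.016   0.0179  0.0198] turn [-0.82 -0.42  1.16]
```

carry_out(motion=[-0.002,0.003,0.002,-0.1,-0.1,0.2,-0.003,0.004,0.003,-0.2,-0.1,0.3,-0.003,0.004,0.004,-0.2,-0.1,0.3,-0.003,0.004,0.004,-0.2,-0.1,0.3,-0.003,0.003,0.004,-0.1,0,0.1,-0.002,0.001,0.002,0,0,0,0,0,0,0,0,0,0,0,0,0,0,0])

```text
time_s: 8.85
tcp_pos: [0.5838, -0.21, 0.0681]
ee_rot: [0.994, 0.012, 0.105, -0.0]
force: [-0.5, 0.6, -2.4]
grip_width: 0.0303
```

```bash
python3 -c "
from h import *
cellrel(.022,.085,12)"
```

```text
bay mm: minus [-23.9  -4.9  75.4] centre [20.6 -5.1 84.9] plus [65.1 -5.3 94.4]
t 8.85 tcp [ 0.5838 -0.21    0.0681] yaw 1.42 pitch 12.07 F [-0.46  0.57 -2.42] M [0.02 0.28 0.03] w 0.0303
tool delta [ 0.0014 -0.0052  0.0001] turn [ 0.2  -0.07 -0.28]
```

carry_out(motion=[0.0005,-0.002,0,0.1,0,-0.1,0.0005,-0.0015,0,0.1,0,-0.1,0,-0.001,0,0,0,0,0,0,0,0,0,0,0,0,0,0,0,0])

```text
time_s: 9.27
tcp_pos: [0.5855, -0.2041, 0.0688]
ee_rot: [0.994, 0.015, 0.106, -0.002]
force: [-0.0, 1.1, -2.9]
grip_width: 0.0308
```

```bash
python3 -c "
from h import *
cellrel(.020,.066,12)"
```

```text
bay mm: minus [-22.1   0.6  76. ] centre [22.4  0.6 85.6] plus [66.9  0.6 95.2]
t 9.27 tcp [ 0.5855 -0.2041  0.0688] yaw 1.7 pitch 12.14 F [-0.03  1.08 -2.89] M [0.05 0.27 0.03] w 0.0308
tool delta [-0.0065  0.0007  0.0186] turn [-0.06 -0.14  0.  ]
```

carry_out(motion=[-0.0007,0.0003,0.002,0,0,0,-0.001,0.0002,0.003,0,0,0,-0.001,0,0.003,0,0,0,-0.001,0,0.003,0,0,0,-0.001,0,0.003,0,0,0,-0.0007,0,0.002,0,0,0,-0.0003,0,0.001,0,0,0,0,0,0,0,0,0,0,0,0,0,0,0])

```text
time_s: 10.02
tcp_pos: [0.5832, -0.2045, 0.0486]
ee_rot: [0.994, 0.015, 0.105, -0.002]
force: [-0.2, 1.2, -2.4]
grip_width: 0.0305
```

```bash
python3 -c "
from h import *
cellrel(.020,.066,12)
from rig import vision
c=vision.capture('scene'); np.savez('scene3.npz',**c)
cv2.imwrite('pics/ss3.png',cv2.resize(c['image'][210:310,190:280],None,fx=6,fy=6,interpolation=2)[:,:,::-1])
p=cellpts(-.001)[2]; q=proj(c,p)[0]; print((q-[190,210]+.5)*6)
"
```

```text
bay mm: minus [-24.4   0.3  55.8] centre [20.1  0.3 65.4] plus [64.6  0.3 74.9]
t 10.02 tcp [ 0.5832 -0.2045  0.0486] yaw 1.71 pitch 12.11 F [-0.24  1.19 -2.38] M [0.03 0.3  0.02] w 0.0305
tool delta [-0.      0.0003 -0.0006] turn [-0.08 -0.11  0.01]
[321.94037202 328.86201168]
```

View pics/ss3.png

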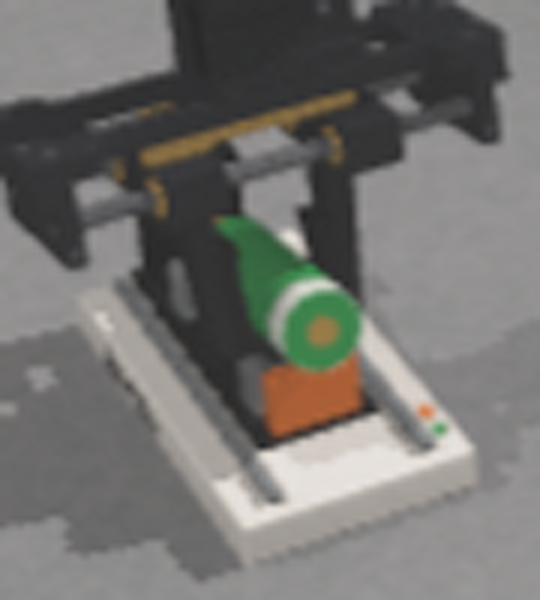

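carry_out(motion=[-0.001,0,-0.0002,0,0,0,-0.002,0,-0.0006,0,0,0,-0.002,0,-0.0006,0,0,0,-0.002,0,-0.0005,0,0,0,-0.002,0,-0.0005,0,0,0,-0.001,0,-0.0002,0,0,0,-0.0005,0,-0.0001,0,0,0,0,0,0,0,0,0])

```text
time_s: 10.73
tcp_pos: [0.5714, -0.2052, 0.05]
ee_rot: [0.994, 0.015, 0.106, -0.002]
force: [0.6, -0.7, -1.5]
grip_width: 0.0306
```

```bash
python3 -c "
from h import *
cellrel(.005,.066,12)
"
```

```text
bay mm: minus [-36.2   0.   57.2] centre [ 8.3  0.  66.8] plus [52.7  0.  76.3]
t 10.73 tcp [ 0.5714 -0.2052  0.05  ] yaw 1.71 pitch 12.17 F [ 0.59 -0.71 -1.5 ] M [ 0.01  0.27 -0.01] w 0.0306
tool delta [-0.0034  0.      0.0001] turn [-0.04 -0.17  0.01]
```

carry_out(motion=[-0.001,0,0,0,0,0,-0.001,0,0,0,0,0,-0.001,0,0,0,0,0,-0.001,0,0,0,0,0,0,0,0,0,0,0])

```text
time_s: 11.15
tcp_pos: [0.5674, -0.2053, 0.0491]
ee_rot: [0.994, 0.015, 0.106, -0.002]
force: [0.6, 0.3, -2.0]
grip_width: 0.0301
```

```bash
python3 -c "
from h import *
cellrel(.0,.066,12)
"
```

```text
bay mm: minus [-40.2   0.   56.3] centre [ 4.3  0.  65.9] plus [48.7  0.  75.5]
t 11.15 tcp [ 0.5674 -0.2053  0.0491] yaw 1.71 pitch 12.2 F [ 0.6   0.28 -2.  ] M [-0.02  0.31  0.  ] w 0.0301
tool delta [-0.0042  0.     -0.001 ] turn [-0.04 -0.2   0.01]
```

carry_out(motion=[-0.001,0,-0.0002,0,0,0,-0.001,0,-0.0002,0,0,0,0,0,0,0,0,0])

```text
time_s: 11.4
tcp_pos: [0.5668, -0.2053, 0.0495]
ee_rot: [0.994, 0.015, 0.108, -0.002]
force: [0.4, 0.2, -1.5]
grip_width: 0.0304
```

```bash
python3 -c "
from h import *
cellrel(.0,.066,12)
"
```

```text
bay mm: minus [-40.8   0.   56.5] centre [ 3.6  0.1 66.2] plus [48.1  0.1 76. ]
t 11.4 tcp [ 0.5668 -0.2053  0.0495] yaw 1.74 pitch 12.38 F [ 0.45  0.22 -1.46] M [-0.01  0.29  0.  ] w 0.0304
tool delta [-0.0037  0.0001 -0.0005] turn [-0.03 -0.38  0.04]
```

carry_out(motion=[-0.001,0,-0.0002,0,0,0,-0.001,0,-0.0002,0,0,0,-0.001,0,-0.0002,0,0,0])

```text
time_s: 11.65
tcp_pos: [0.5665, -0.2052, 0.0502]
ee_rot: [0.994, 0.016, 0.111, -0.002]
force: [3.0, 0.3, -2.2]
grip_width: 0.0307
```

```bash
python3 -c "
from h import *
cellrel(.0,.066,12)
"
```

```text
bay mm: minus [-41.2   0.   57. ] centre [ 3.2  0.1 67. ] plus [47.6  0.2 77. ]
t 11.65 tcp [ 0.5665 -0.2052  0.0502] yaw 1.79 pitch 12.71 F [ 3.02  0.29 -2.17] M [ 0.02 -0.28  0.  ] w 0.0307
tool delta [-0.0035  0.0001  0.0003] turn [ 0.   -0.71  0.09]
```

carry_out(motion=[-0.002,0,-0.0004,0,-0.5,0,-0.0025,0,-0.0004,0,-0.5,0,-0.0025,0,-0.0004,0,-0.5,0])

```text
time_s: 11.9
tcp_pos: [0.5637, -0.2053, 0.0511]
ee_rot: [0.995, 0.016, 0.102, -0.001]
force: [5.0, 0.1, -4.2]
grip_width: 0.0305
```

```bash
python3 -c "
from h import *
cellrel(-.005,.066,12)
"
```

```text
bay mm: minus [-43.8  -0.   58.8] centre [ 0.7  0.1 68. ] plus [45.3  0.2 77.2]
t 11.9 tcp [ 0.5637 -0.2053  0.0511] yaw 1.86 pitch 11.66 F [ 4.96  0.08 -4.18] M [ 0.07 -0.89  0.01] w 0.0305
tool delta [-0.0059  0.0001  0.0008] turn [0.05 0.34 0.16]
```

carry_out(motion=[-0.003,0,0.0006,0,-0.1,0,-0.0035,0,0.0006,0,-0.1,0,-0.0035,0,0.0006,0,-0.1,0])

```text
time_s: 12.15
tcp_pos: [0.5626, -0.2054, 0.0501]
ee_rot: [0.994, 0.017, 0.107, 0.0]
force: [6.1, 1.0, -0.8]
grip_width: 0.0305
```

```bash
python3 -c "
from h import *
cellrel(-.005,.066,12)
"
```

```text
bay mm: minus [-45.   -0.1  57.3] centre [-0.5  0.2 66.9] plus [44.   0.4 76.6]
t 12.15 tcp [ 0.5626 -0.2054  0.0501] yaw 2.02 pitch 12.24 F [ 6.09  1.04 -0.76] M [ 0.11 -1.    0.02] w 0.0305
tool delta [-0.0047  0.0001 -0.    ] turn [ 0.15 -0.24  0.31]
```

carry_out(motion=[-0.0045,0,0,0.1,-0.3,0.2,-0.005,0,0,0.1,-0.3,0.2,-0.005,0,0,0,-0.3,0.2])

```text
time_s: 12.4
tcp_pos: [0.5607, -0.2057, 0.0513]
ee_rot: [0.994, 0.014, 0.111, -0.001]
force: [7.8, 0.5, -2.4]
grip_width: 0.0307
```

```bash
python3 -c "
from h import *
cellrel(-.005,.066,12)
"
```

```text
bay mm: minus [-47.  -0.  58.] centre [-2.6 -0.1 68. ] plus [41.8 -0.2 78. ]
t 12.4 tcp [ 0.5607 -0.2057  0.0513] yaw 1.61 pitch 12.7 F [ 7.83  0.5  -2.41] M [ 0.1  -1.38  0.  ] w 0.0307
tool delta [-0.003  -0.0001  0.0015] turn [ 0.12 -0.7  -0.09]
```

carry_out(motion=[-0.006,0,0.0008,0,-0.8,0,-0.0068,0,0.0008,0,-0.9,0,-0.0068,0,0.0008,0,-1,0])

```text
time_s: 12.65
tcp_pos: [0.5584, -0.2057, 0.0502]
ee_rot: [0.995, 0.016, 0.103, 0.001]
force: [10.6, 0.2, -1.3]
grip_width: 0.0305
```

```bash
python3 -c "
from h import *
cellrel(-.005,.066,12)
"
```

```text
bay mm: minus [-49.2  -0.1  57.7] centre [-4.7  0.  67.1] plus [39.9  0.1 76.4]
t 12.65 tcp [ 0.5584 -0.2057  0.0502] yaw 1.87 pitch 11.81 F [10.58  0.23 -1.34] M [ 0.22 -1.85 -0.01] w 0.0305
tool delta [-0.0005 -0.0001  0.001 ] turn [0.3  0.19 0.16]
```

carry_out(motion=[-0.0066,0,0.0018,0.1,-2,0.1,-0.0066,0,0.0018,0.1,-2,0.1,-0.0066,0,0.0018,0.1,-2,0])

```text
time_s: 12.9
tcp_pos: [0.5573, -0.2056, 0.0469]
ee_rot: [0.998, 0.017, 0.067, 0.001]
force: [10.6, 0.7, -2.2]
grip_width: 0.0306
```

```bash
python3 -c "
from h import *
cellrel(-.005,.06,7)
"
```

```text
bay mm: minus [-49.6  -0.1  58. ] centre [-4.5  0.1 64.1] plus [40.6  0.3 70.1]
t 12.9 tcp [ 0.5573 -0.2056  0.0469] yaw 1.91 pitch 7.63 F [10.58  0.73 -2.22] M [ 0.14 -1.91  0.01] w 0.0306
tool delta [-0.0012  0.      0.004 ] turn [ 0.21 -0.63  0.21]
```

carry_out(motion=[-0.0071,0,0.002,0.1,-1.5,0.1,-0.0071,0,0.002,0.1,-1.5,0.1])

```text
time_s: 13.07
tcp_pos: [0.5568, -0.2056, 0.0448]
ee_rot: [0.999, 0.017, 0.052, 0.001]
force: [10.2, 0.4, -1.8]
grip_width: 0.0304
```

```bash
python3 -c "
from h import *
cellrel(-.005,.06,5)
from rig import vision
c=vision.capture('scene'); np.savez('scene4.npz',**c)
cv2.imwrite('pics/ss4.png',cv2.resize(c['image'][210:310,190:280],None,fx=6,fy=6,interpolation=2)[:,:,::-1])
p=cellpts(-.001)[2]; q=proj(c,p)[0]; print((q-[190,210]+.5)*6)
"
```

```text
bay mm: minus [-49.7  -0.   57.3] centre [-4.5  0.1 62. ] plus [40.8  0.3 66.7]
t 13.07 tcp [ 0.5568 -0.2056  0.0448] yaw 1.91 pitch 5.95 F [10.18  0.38 -1.79] M [ 0.1  -1.9  -0.01] w 0.0304
tool delta [-0.001   0.0001  0.0019] turn [ 0.17 -0.95  0.21]
[297.35928459 315.27551534]
```

View pics/ss4.png

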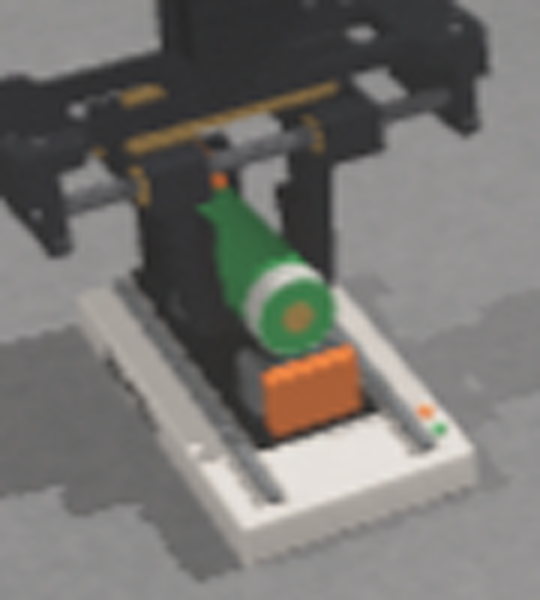

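carry_out(motion=[-0.0078,0,0.0006,0.1,-1,0.1,-0.0078,0,0.0006,0.1,-1,0.1])

```text
time_s: 13.28
tcp_pos: [0.5558, -0.2055, 0.0454]
ee_rot: [0.999, 0.017, 0.047, 0.001]
force: [12.5, 1.0, -3.1]
grip_width: 0.0307
```

```bash
python3 -c "
from h import *
cellrel(-.005,.058,4)
"
```

```text
bay mm: minus [-50.7   0.   58.3] centre [-5.4  0.2 62.6] plus [39.9  0.4 66.9]
t 13.28 tcp [ 0.5558 -0.2055  0.0454] yaw 1.94 pitch 5.42 F [12.47  0.99 -3.06] M [ 0.2  -2.26  0.06] w 0.0307
tool delta [-0.0005  0.0001  0.0047] turn [ 0.15 -1.42  0.23]
```

carry_out(motion=[-0.0072,0,0.0026,0.1,-1.8,0.1,-0.0072,0,0.0028,0.1,-1.8,0.1])

```text
time_s: 13.45
tcp_pos: [0.5552, -0.2056, 0.0425]
ee_rot: [0.999, 0.016, 0.029, 0.001]
force: [10.9, 0.0, -1.6]
grip_width: 0.0304
```

```bash
python3 -c "
from h import *
cellrel(-.005,.056,2)
"
```

```text
bay mm: minus [-50.8  -0.1  57.2] centre [-5.3  0.1 59.8] plus [40.1  0.3 62.4]
t 13.45 tcp [ 0.5552 -0.2056  0.0425] yaw 1.89 pitch 3.27 F [ 1.091e+01  1.000e-02 -1.620e+00] M [ 0.12 -2.13 -0.01] w 0.0304
tool delta [-0.0003  0.0001  0.0038] turn [ 0.12 -1.27  0.19]
```

carry_out(motion=[-0.007,0,0.0024,0.1,-1.5,0.1,-0.007,0,0.0024,0.1,-1.5,0.1])

```text
time_s: 13.62
tcp_pos: [0.5551, -0.2056, 0.0404]
ee_rot: [1.0, 0.016, 0.015, 0.001]
force: [10.3, 0.9, 0.9]
grip_width: 0.0308
```

```bash
python3 -c "
from h import *
cellrel(-.005,.0545,0)
"
```

```text
bay mm: minus [-50.4   0.   56.4] centre [-4.9  0.1 57.8] plus [40.6  0.3 59.1]
t 13.62 tcp [ 0.5551 -0.2056  0.0404] yaw 1.86 pitch 1.69 F [10.31  0.92  0.92] M [ 0.17 -2.    0.02] w 0.0308
tool delta [-0.0007  0.0001  0.0033] turn [ 0.1  -1.69  0.16]
```

carry_out(motion=[-0.0066,0,0.0018,0,-1.5,0.1,-0.0066,0,0.0016,0,-1.4,0.1])

```text
time_s: 13.78
tcp_pos: [0.5552, -0.2056, 0.0401]
ee_rot: [1.0, 0.016, 0.002, 0.002]
force: [10.1, 0.0, -1.3]
grip_width: 0.0307
```

```bash
python3 -c "
from h import *
cellrel(-.005,.0545,0)
"
```

```text
bay mm: minus [-49.8   0.1  57.3] centre [-4.3  0.2 57.5] plus [41.2  0.2 57.6]
t 13.78 tcp [ 0.5552 -0.2056  0.0401] yaw 1.81 pitch 0.18 F [10.13  0.04 -1.33] M [ 0.07 -2.06  0.02] w 0.0307
tool delta [-0.0007  0.0001  0.003 ] turn [ 0.27 -0.18  0.11]
```

carry_out(motion=[-0.0066,0,0.002,0,-0.8,0,-0.0066,0,0.0018,0,-0.8,0,-0.0064,0,0.0015,0,-0.8,0])

```text
time_s: 14.03
tcp_pos: [0.5555, -0.2055, 0.0397]
ee_rot: [1.0, 0.018, -0.001, 0.005]
force: [10.3, 0.9, 0.4]
grip_width: 0.0303
```

```bash
python3 -c "
from h import *
cellrel(-.005,.0545,0)
"
```

```text
bay mm: minus [-49.4   0.1  57.2] centre [-3.9  0.3 57.1] plus [41.6  0.6 57.1]
t 14.03 tcp [ 0.5555 -0.2055  0.0397] yaw 2.06 pitch -0.08 F [10.35  0.92  0.43] M [ 0.19 -2.02  0.04] w 0.0303
tool delta [-0.001   0.0002  0.0026] turn [0.54 0.08 0.36]
```

```bash
python3 -c "
from h import *
from rig import vision
c=vision.capture('scene'); np.savez('scene5.npz',**c)
cv2.imwrite('pics/ss5.png',cv2.resize(c['image'][225:300,200:270],None,fx=8,fy=8,interpolation=2)[:,:,::-1])
p=cellpts(-.001)[2]; q=proj(c,p)[0]; print((q-[200,225]+.5)*8)
from rig import ctrl; print(ctrl.get_state()['force'])
"
```

```text
[320.47309366 328.20462571]
[ 9.33236041 -0.02065548  0.50746834]
```

View pics/ss5.png

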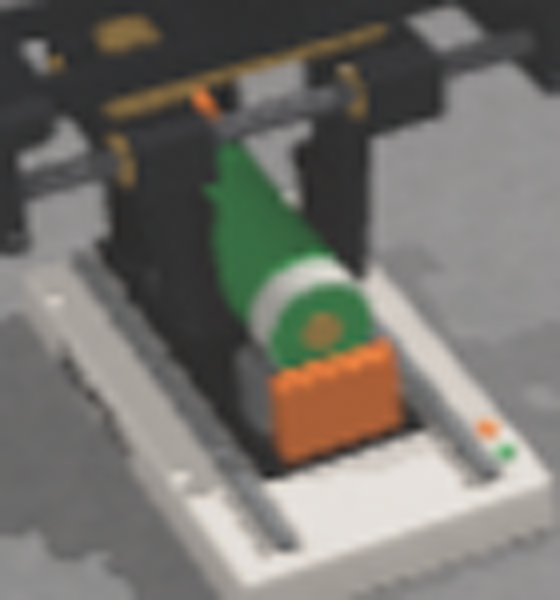

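carry_out(motion=[-0.0064,0,0.003,-0.2,-0.9,0.2,-0.0064,0,0.0032,0,-0.9,0.2,-0.0062,0,0.0032,0,-0.9,0])

```text
time_s: 14.33
tcp_pos: [0.5555, -0.2059, 0.0367]
ee_rot: [1.0, 0.016, -0.006, 0.009]
force: [6.8, 1.2, 11.4]
grip_width: 0.0301
```

```bash
python3 -c "
from h import *
cellrel(-.005,.0545,0)
"
```

```text
bay mm: minus [-49.3  -0.   54.7] centre [-3.8  0.1 54.1] plus [41.6  0.2 53.6]
t 14.33 tcp [ 0.5555 -0.2059  0.0367] yaw 1.84 pitch -0.67 F [ 6.85  1.2  11.41] M [ 0.32 -1.37  0.02] w 0.0301
tool delta [-0.001  -0.0002 -0.0004] turn [1.03 0.67 0.15]
```

carry_out(motion=[-0.004,0,0,0.1,0,0])

```text
time_s: 14.42
tcp_pos: [0.5566, -0.2058, 0.0381]
ee_rot: [1.0, 0.017, -0.001, 0.009]
force: [7.1, 0.8, -5.8]
grip_width: 0.0302
```

```bash
python3 -c "
from h import *
cellrel(-.000,.0545,0)
"
```

```text
bay mm: minus [-48.3   0.   55.6] centre [-2.8  0.2 55.5] plus [42.7  0.4 55.4]
t 14.42 tcp [ 0.5566 -0.2058  0.0381] yaw 1.93 pitch -0.12 F [ 7.06  0.85 -5.76] M [ 0.03 -1.72  0.05] w 0.0302
tool delta [ 0.0029 -0.0001  0.001 ] turn [1.01 0.12 0.23]
```

carry_out(motion=[-0.0038,0,0.0014,0,-0.3,0,-0.0035,0,0.001,0,-0.3,0,-0.003,0,0.001,0,-0.3,0])

```text
time_s: 14.67
tcp_pos: [0.5586, -0.2057, 0.0379]
ee_rot: [1.0, 0.018, 0.003, 0.01]
force: [6.6, 0.9, -3.6]
grip_width: 0.0306
```

```bash
python3 -c "
from h import *
cellrel(-.000,.0545,0)
"
```

```text
bay mm: minus [-46.5  -0.   55. ] centre [-1.   0.3 55.3] plus [44.5  0.6 55.6]
t 14.67 tcp [ 0.5586 -0.2057  0.0379] yaw 2.08 pitch 0.37 F [ 6.63  0.89 -3.59] M [ 0.06 -1.37  0.04] w 0.0306
tool delta [ 0.0009 -0.0001  0.0008] turn [ 1.17 -0.38  0.38]
```

carry_out(motion=[-0.003,0,0.002,0.2,-0.7,0.1,-0.0025,0,0.002,0.2,-0.6,0.1])

```text
time_s: 14.83
tcp_pos: [0.5589, -0.2058, 0.0364]
ee_rot: [1.0, 0.017, -0.002, 0.008]
force: [1.2, 2.0, 16.4]
grip_width: 0.0304
```

```bash
python3 -c "
from h import *
cellrel(-.000,.0545,0)
"
```

```text
bay mm: minus [-46.   -0.1  54.1] centre [-0.5  0.  53.8] plus [44.9  0.2 53.6]
t 14.83 tcp [ 0.5589 -0.2058  0.0364] yaw 1.94 pitch -0.3 F [ 1.19  1.99 16.41] M [ 0.36 -0.3   0.03] w 0.0304
tool delta [ 0.0006 -0.0002 -0.0007] turn [0.87 0.3  0.24]
```

carry_out(motion=[0,0,-0.0003,0,0,0,0,0,0,0,0,0], newtons=10)

```text
time_s: 15.0
tcp_pos: [0.5587, -0.2056, 0.0367]
ee_rot: [1.0, 0.016, -0.003, 0.007]
force: [2.4, -0.1, -1.9]
grip_width: 0.0312
```

```bash
python3 -c "
from h import *
cellrel(-.000,.0545,0)
"
```

```text
bay mm: minus [-46.2   0.1  54.4] centre [-0.7  0.2 54.1] plus [44.8  0.4 53.8]
t 15.0 tcp [ 0.5587 -0.2056  0.0367] yaw 1.88 pitch -0.35 F [ 2.45 -0.05 -1.88] M [ 0.05 -0.58 -0.06] w 0.0312
tool delta [ 0.0008 -0.     -0.0004] turn [0.85 0.35 0.19]
```

The readings fit a fully seated cell: centre 54.1 mm, level, low force. I'll open the jaws.

carry_out(motion=[0,0,0,0,0,0,0,0,0,0,0,0,0,0,0,0,0,0,0,0,0,0,0,0,0,0,0,0,0,0,0,0,0,0,0,0], claw=-0.4)

```text
time_s: 15.5
tcp_pos: [0.5527, -0.2064, 0.0363]
ee_rot: [1.0, 0.016, -0.008, 0.008]
force: [0.0, 0.2, -0.5]
grip_width: 0.0615
```

```bash
python3 -c "
from h import *
cellrel(-.000,.0545,0)
"
```

```text
bay mm: minus [-52.   -0.5  54.5] centre [-6.5 -0.4 53.7] plus [39.  -0.3 52.9]
t 15.5 tcp [ 0.5527 -0.2064  0.0363] yaw 1.83 pitch -0.98 F [ 0.04  0.24 -0.48] M [ 0.06 -0.    0.01] w 0.0615
tool delta [ 0.0068 -0.0006 -0.001 ] turn [0.85 0.98 0.14]
```

carry_out(motion=[0.002,0,-0.005,0,0.3,0,0.002,0,-0.01,0,0.3,0,0,0,-0.02,0,0.3,0,0,0,-0.03,0,0,0,0,0,-0.03,0,0,0,0,0,-0.03,0,0,0,0,0,-0.02,0,0,0,0,0.03,-0.01,0,0,0,0,0.035,0,0,0,0,0,0.035,0,0,0,0,0,0.035,0,0,0,0,0,0.035,0,0,0,0,0,0.03,0,0,0,0,0,0.02,0,0,0,0,0,0,0,0,0,0,0,0,0,0,0,0])

```text
time_s: 16.83
tcp_pos: [0.5681, -0.4305, 0.2177]
ee_rot: [1.0, 0.02, 0.007, 0.01]
force: [-0.5, 1.0, 0.9]
grip_width: 0.0617
```

```bash
python3 -c "
from h import *
rel([0,0,0],0,0)
from rig import vision
for n,(y,x,h,w,k) in dict(top=(205,370,85,70,7),scene=(222,196,80,80,7)).items():
    c=vision.capture(n); np.savez(n+'6.npz',**c)
    cv2.imwrite(f'pics/{n}6.png',cv2.resize(c['image'][y:y+h,x:x+w],None,fx=k,fy=k,interpolation=2)[:,:,::-1])
"
```

```text
t 16.83 tcp [ 0.5681 -0.4305  0.2177] yaw 2.33 pitch 0.73 F [-0.46  1.02  0.89] M [ 0.07 -0.   -0.01] w 0.0617
tool delta [-0.5529 -0.4573  0.2016] turn [ 1.12 -0.76  2.32]
```

View pics/top6.png

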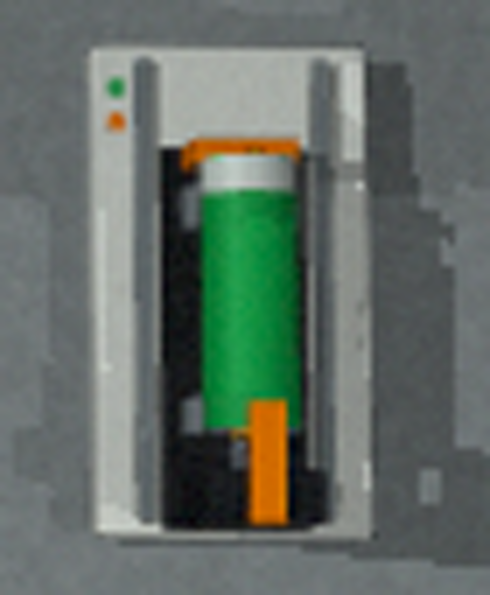

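View pics/scene6.png

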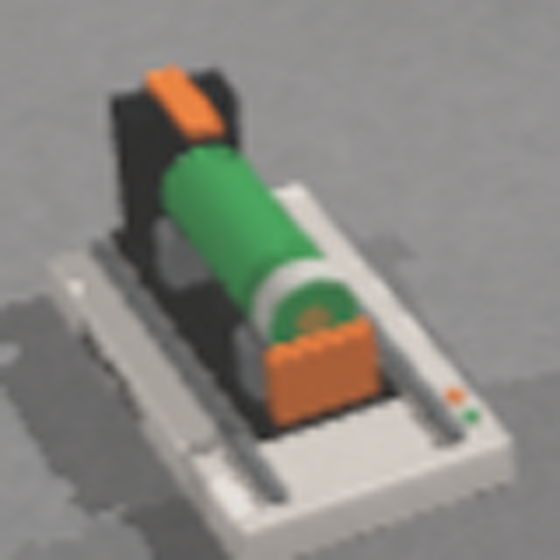

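The top crop shows the cell between stop (240,150) and finger (268,460), in line with the bay. In the scene crop the plus face sits behind the stop at (315,310). The robot is clear, so I'll do one numeric check of the bystanders and hand in.

```bash
python3 -c "
from h import *
T=load('top6');
for n in('top0','top6'):
    i=load(n)['image']
    for k in('blue','red'):
        for q in cv2.findContours(mask(i,k),cv2.RETR_EXTERNAL,cv2.CHAIN_APPROX_NONE)[0]:
            if cv2.contourArea(q)>100: print(n,k,np.round(cv2.minAreaRect(q)[0],1))
for p in((250,155),(251,430)): print(onz(T,(p[0]+.5)/7-.5+370,(p[1]+.5)/7-.5+205,.066).round(4))
S0=load('scene0')['image'].astype(int);S6=load('scene6')['image'].astype(int)
print('beaker diff',np.abs(S0-S6)[245:290,120:165].mean())
from rig import workorder; print(workorder.hand_in())
"
```

```text
top0 blue [243.7 259.6]
top0 blue [327.5 207.5]
top0 red [128.4 297.5]
top0 red [  8. 210.]
top6 blue [243.7 259.7]
top6 blue [327.5 207.5]
top6 red [128.4 297.5]
top6 red [  8. 210.]
[ 0.6034 -0.2035  0.066 ]
[ 0.5114 -0.2046  0.066 ]
beaker diff 2.865843621399177
the job is handed in; nothing more can be done
None
```

I took the small cell out of the blue stand and loaded it into the charger as asked. It was tilted about 12° going in under the finger, pressed back on the spring at about 10–12 N, tipped down inside the stop, eased forward and released. The job was handed in at about 17 s of the 61 s allowed.

**Final checks:**
- **Position:** the pictures show the cell in the bay, in line with it, plus end behind the orange stop, minus end under the finger. Just before release the arm's readings put its centre at 54.1 mm and nearly level (0.35° off). Its centre came out about 17 mm from the charger's origin, against the 19.5 mm limit. That rests on my camera measurements, which are good to about 2 mm.
- **Robot:** it is clear of everything, with no contact force.
- **Jar, tip box and stand:** none moved in the top view, to within 0.1 pixel.
- **Beaker:** I only compared its area of the scene picture before and after. The difference was small (mean 2.9 out of 255), with some of the arm's shadow nearby.

**Less certain:**
- **Charger load:** while seating the cell, the upward force at the wrist briefly read 16 N, or about 19 N once the cell's weight is added. With the spring and stop on top of that, the total on the charger may have come near the 26 N limit. I could not measure the total.
- **Estimates that differed:** the two cameras disagreed by up to about 6 mm on the finger tip. Spring contact came within about 1 mm of where my bay estimate put it.

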